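# Hold a power board home in the corner of the assembly fixture

## Task

Someone left the solder reel standing on the plate of the aluminium assembly fixture: move it off and stand it upright on a free patch of the bench. Then lay the power board flat on the fixture plate with its long side along the long stop rail, ease it fully into the corner without ramming it, and finish while still holding it there, pressed firmly against both stop rails at once, so that a colleague can close the clamps. Leave the other things on the bench where they are.

Things in the scene. Friction and masses are not known exactly. Their poses are not given: they have to be found in the camera images.
- fixture: aluminium assembly fixture, bolted down so that it cannot move: a plate 190 mm (along its x) by 160 mm (along its y), 12 mm thick. Origin: centre of the plate's underside on the bench; z up. It carries two steel stop rails, one along the +y edge and one along the +x edge; the other two edges are open
- corner (a point): the point on top of the fixture plate (12 mm above the bench) where the lines of the two stop rails' inner faces meet; 79 mm along x and 64 mm along y from the fixture's origin; axes as the fixture's. The rails stop 10 mm short of it (open relief corner)
- stop_long: long stop rail, fixed on the fixture plate along its +y edge: 164 mm long (fixture x), 16 mm wide, 15 mm high (top 27 mm above the bench). Origin: centre of its underside, on the plate; its inner face is 8 mm from there towards -y of the fixture. On it stands an opened swing clamp, up to 44 mm above the bench, that does not overhang the inner face
- stop_short: short stop rail, fixed on the fixture plate along its +x edge: 134 mm long (fixture y), 16 mm wide, 15 mm high. Origin: centre of its underside, on top of the plate; its inner face is 8 mm from there towards -x of the fixture. It carries a swing clamp like the long one
- board_grip (a point): centre of the black finned heat sink in the middle of the power board, 27.5 mm above the board's underside; axes as the board's. The heat sink is 40 mm (x) by 34 mm (y) and reaches from 10 to 45 mm above the underside; the board beside its two y faces is bare, so it is best gripped across y (34 mm)
- board: the power board, loose on the bench at the start: a printed circuit board on an aluminium base plate 110 mm long (its x) by 84 mm wide (its y), 8 mm thick, about 0.4 kg (varies); origin at the centre of its underside. Terminals and capacitors stand along its two short ends, up to 27 mm above the underside. Either long side may go to the long rail
- reel_mid (a point): the solder reel: 52 mm diameter, 46 mm high, about 0.25 kg (varies), standing upright on the fixture plate at the start; this point is its centre, 23 mm above its underside; z is its axis. Up to 0.7 m ahead of the robot and 0.45 m to either side the bench holds only the things listed here; fixed equipment stands along the far edge
- reel: the same solder reel; origin at the centre of its underside
- tweezers: steel tweezers, 126 mm long (x), 14 mm wide, 8 mm high, loose on the bench; origin under the middle. Not to be moved
- screwdriver: screwdriver lying on the bench, about 200 mm long (x); origin under its middle. Not to be moved
- syringe: clear flux syringe lying on the bench, 128 mm long (x), 18 mm high; origin under its middle. Not to be moved
- cutters: side cutters with dark handles, about 120 mm long (x), 14 mm high; origin under the pivot. Not to be moved
- tip_cleaner: soldering-tip cleaner: dark pot with brass wool, 72 mm diameter, 44 mm high; origin under its centre. Not to be moved
- parts_tray: grey open parts tray with compartments, 110 (x) by 150 (y) by 32 mm; origin under its centre. Not to be moved
- multimeter: black hand multimeter lying on its back, 150 (x) by 78 (y) mm, 41 mm high; origin under its centre. Not to be moved

How it is judged:
On the way, in this order (a step that is already met when the one before it is completed fails the run):
1. the reel has been taken off the fixture and stands upright and released on the bench (height (world z) of reel_mid between 0.019 and 0.027 m and angle between reel_mid's own z axis and vertical below 0.1 rad and linear speed of reel below 0.02 m/s and contact force between reel and the fingers below 0.05 N and contact force between reel and fixture below 0.05 N), for 0.3 s.
2. the board lies flat on the fixture plate (z of board_grip in the frame of fixture between 0.0375 and 0.0415 m and angle between board_grip's own z axis and vertical below 0.04 rad and x of board_grip in the frame of fixture between -0.06 and 0.03 m and y of board_grip in the frame of fixture between -0.06 and 0.03 m), for 0.2 s.
At the end, for the whole second after the job is handed in: Board flat on the plate (2 mm, 0.04 rad), square to the rails (0.03 rad), its centre within 2.5 mm of home both ways, the gripper touching it and pressing it with over 2 N on each stop rail; the reel upright (0.1 rad), released, on the bench off the fixture (all of step 1 and z of board_grip in the frame of fixture between 0.0375 and 0.0415 m and angle between board_grip's own z axis and vertical below 0.04 rad and x of board_grip in the frame of fixture between 0.0215 and 0.0265 m and y of board_grip in the frame of fixture between 0.0195 and 0.0245 m and angle between the x axis of board_grip and the x axis of fixture, either way round below 0.03 rad and contact force between board and stop_long above 2 N and contact force between board and stop_short above 2 N and contact force between board and the fingers above 1 N and linear speed of board below 0.01 m/s); the arm keeps its last pose, push and grip.
It fails at once if a bystander is moved by more than 25 mm (distance of any of tweezers, screwdriver, syringe, cutters, tip_cleaner, parts_tray, multimeter from where it was at the start of the episode above 0.025 m).
It fails at once if the board is rammed against a stop rail (over 60 N) (contact force between board and stop_long above 60 N or contact force between board and stop_short above 60 N).
It also fails if it takes over 67 s, if anything falls off the work surface, if the arm or the gripper's body presses on something with over 40 N, if the wrist force passes 120 N, or if a joint passes its speed limit or range.

## Robot

A 6-joint arm with a two-finger parallel gripper is mounted at the origin on the work surface. World frame = base frame: x ahead of the robot, y to its left, z up, the work surface at z = 0. Lengths are in m, angles in rad, forces in N, time in s.
With the tool pointing down it reaches from about 0.25 to 0.725 m from the base axis. Payload 4 kg.
Tool frame: the origin (TCP) lies on the front face of the gripper's body, between the roots of the fingers; the fingertips stand 73 mm ahead of it and the grasp point (between the pads) lies bot.tcp_to_grasp ahead of it (bot.tcp_to_grasp is the distance from the TCP to the grasp point, in m); z points along the fingers, y is the line along which they close (so a half turn about z gives the same grasp; the last joint's range is limited). The gripper opens to 85 mm and grips with 20 to 120 N. Pads are 22 mm wide; open, the fingers measure 114 mm over their backs; the gripper's body (76 mm by 85 mm) begins 54 mm behind the grasp point. The pads swing forward as they close: fully open they stand 13 mm farther back than shut.
Start: joints at [-1.303, 0.241, 0.005, 1.335, 0, 1.571], TCP at [0.132, -0.482, 0.304] pointing down, gripper open.
Joint ranges: [-2.72, 2.72], [-1.05, 1.87], [-1.09, 1.28], [-1.99, 2.15], [-1.42, 1.44], [-3.14, 3.14]. Speed limits (rad/s): [2.79, 2.79, 3.14, 3.14, 3.14, 3.14].

## Interface

Orientations are given as a unit quaternion [x, y, z, w].
In Python, from workcell import bot gives the robot as it stands.
- The arm moves only by the shell command python3 -m jog 'ROWS' [OPENING]. ROWS is JSON, one flat list of numbers, 6 for each row, row after row: the shift along the world's x, y, z scaled (see below), then the turn, a rotation vector about the world's x, y, z scaled (see below). In form: [tx, ty, tz, wx, wy, wz, tx, ty, tz, wx, wy, wz, ...]. A call has 1 to 10 rows; each row is the pose to reach, as a shift and turn from the pose commanded when the call began; what a row does not reach only later rows make up. The controller multiplies each number of a shift by 800 mm and each number of a turn by 2 rad. A row lasts 1/12 s, in which the tool goes at most 41.7 mm and 7.16 degrees, less where a joint would pass 70% of its speed; a pose out of reach is approached as far as the arm can. A call with a number of a shift or a turn outside -1 to 1 is refused whole. A call with a gripper value outside its range is refused whole. OPENING is the opening, from -1 (shut) to 1 (fully open), set as the call begins (- or left out, the last holds). The fingers move at their own pace and stop on an object; the grip force is fixed at half the most. Time passes only in rows, so rows that repeat a pose let the fingers close. It gives the time, the measured TCP pose, the force, the opening and the grip force at its end, in the units of the state.
- bot.get_obs(): the state, without advancing time (a new reading comes with each control period).
- bot.camera(name): name is "scene" or "top"; returns (picture, depth): 480x640x3 uint8, red, green, blue; 480x640 float32, m along the optical axis (not along the pixel's ray), 0 where there is no reading.
- bot.calibration(name): a dict with "intrinsics" (3x3 intrinsics, pixels), "pose" (4x4, takes a point from camera to world coordinates). Camera axes: x right, y up, looking along -z (the intrinsics and any distortion apply to the point x, -y, -z); pixel columns grow to the right and rows downward; lengths in m; the calibration is good to about 2 mm. A picture is of the moment at which its call begins. calibration takes no time and is no camera call.
- bot.job_done(): hands the job in; it is judged then, once.
Trained networks look in the newest picture that a camera, given by its name, has taken for a name from the list of things; names that differ only in an ending like _2 or _b are one class to them, and where a whole thing is asked for, a point or a joint stands for the part that bears it (a point fixed in the world has none). Each returns a list of dicts, best first, with "confidence" (0 to 1); they miss things now and then, are a little off and sometimes report something else, mostly with a low value. They report only what shows in the picture. A call takes as long as a camera call.
- bot.find_in(label, camera): "at" ([x, y, z] in m, in the coordinates of the camera as it stood for that picture, good to about 4 mm: the middle of the surface that is visible of it).
- bot.tip_of(label, camera): "at" ([x, y, z] in m, in the coordinates of the camera as it stood for that picture, good to about 4 mm: a listed point, or the origin of a listed thing).
The state is a dict: "clock": time; "joint_pos": joint angles; "joint_vel": joint speeds; "tau": joint torques, N m; "eef_pos": TCP position; "tool_rot": TCP orientation; "ft_force": force on the tool from outside, world axes, zero at the start; "ft_torque": the same for the moment, N m; "grip_width": finger opening in m; "grasp_force": force on a finger pad.
Only numpy, scipy, OpenCV 4.12 (cv2) and the standard library are available. Lean on these libraries where they do the work, as an engineer would, in place of code of your own. Each camera call takes 0.05 s, during which the arm holds its last target. There are 200 camera calls.

## Working session

There is one attempt and no reset: what is moved stays moved. The work goes in short steps, Python scripts to look and compute and a shell command to move; the robot and the scene stay as the last step left them, time stands still between calls to the robot, and variables do not carry over. Pictures are saved under pics/ and viewed, at most 10 in all, crops included, and the job is handed in when it is done.

```bash
mkdir -p pics; cat > h.py <<'E'
import numpy as np, cv2
from workcell import bot
def w(cam,at):
    return (bot.calibration(cam)["pose"]@np.r_[at,1])[:3]
def cloud(cam,depth):
    c=bot.calibration(cam);K=np.array(c["intrinsics"]);v,u=np.mgrid[:480,:640]
    p=np.stack([(u-K[0,2])*depth/K[0,0],-(v-K[1,2])*depth/K[1,1],-depth,np.ones_like(depth)],-1)
    return (p@np.array(c["pose"]).T)[...,:3]
E
python3 - <<'E'
from h import *
for c in("scene","top"):
    im,d=bot.camera(c);cv2.imwrite(f"pics/{c}0.png",im[...,::-1]);np.save(f"{c}0.npy",d)
    print(c,{k:np.array(v).round(3).tolist() for k,v in bot.calibration(c).items()})
for l in("fixture","corner","stop_long","stop_short","board_grip","board","reel_mid","tweezers","screwdriver","syringe","cutters","tip_cleaner","parts_tray","multimeter"):
    for c in("top","scene"):
        try:
            if c=="scene" and l in("tweezers","screwdriver","syringe","cutters","tip_cleaner","parts_tray","multimeter"):continue
            print(l,c,[(w(c,r["at"]).round(3).tolist(),round(r["confidence"],2)) for r in bot.tip_of(l,c)[:2]])
        except Exception as e: print(l,c,e)
o=bot.get_obs();print(o,bot.tcp_to_grasp)
E
```

```text
scene {'intrinsics': [[444.221, 0.0, 317.658], [0.0, 444.221, 236.283], [0.0, 0.0, 1.0]], 'pose': [[-0.361, -0.749, 0.556, 1.087], [0.932, -0.301, 0.2, 0.21], [0.017, 0.59, 0.807, 0.842], [0.0, 0.0, 0.0, 1.0]]}
top {'intrinsics': [[518.232, 0.0, 315.208], [0.0, 518.232, 247.365], [0.0, 0.0, 1.0]], 'pose': [[-0.02, 0.986, -0.164, 0.344], [-1.0, -0.022, -0.013, 0.007], [-0.016, 0.163, 0.986, 1.379], [0.0, 0.0, 0.0, 1.0]]}
fixture top []
fixture scene [([0.482, -0.17, 0.001], 0.87), ([0.494, -0.155, 0.011], 0.63)]
corner top [([0.547, -0.092, 0.015], 0.8)]
corner scene [([0.554, -0.089, 0.012], 0.79)]
stop_long top [([0.45, -0.099, 0.013], 0.84), ([0.711, 0.344, 0.001], 0.64)]
stop_long scene [([0.458, -0.094, 0.01], 0.65)]
stop_short top [([0.572, -0.164, 0.013], 0.92), ([0.499, 0.159, 0.031], 0.44)]
stop_short scene [([0.574, -0.163, 0.011], 0.66), ([0.693, -0.375, -0.002], 0.38)]
board_grip top [([0.5, 0.155, 0.031], 0.67)]
board_grip scene [([0.499, 0.156, 0.027], 0.81), ([0.43, -0.001, -0.0], 0.64)]
board top [([0.496, 0.158, -0.001], 0.78)]
board scene [([0.498, 0.158, 0.002], 0.8
[... 492 characters left out ...]
 1.15, 'joint_pos': array([-1.30300975e+00,  2.40600587e-01,  5.01245154e-03,  1.33521133e+00,
       -5.26079007e-05,  1.57082689e+00]), 'joint_vel': array([ 0.00174899, -0.0014355 ,  0.00127817,  0.00030531,  0.00285263,
       -0.00052931]), 'tau': array([ 4.95287804e-04, -3.72217906e+01,  2.52695221e+01,  1.23426307e-03,
        2.66504225e-05,  3.60475980e-06]), 'eef_pos': array([ 0.13228737, -0.48218382,  0.30391093]), 'tool_rot': array([ 9.91051717e-01,  1.33478441e-01, -2.62776912e-05,  1.95872257e-06]), 'ft_force': array([-0.05669044, -0.80747994,  0.36660998]), 'ft_torque': array([-0.0527563 ,  0.01096431, -0.01837147]), 'grasp_force': 0.0, 'grip_width': 0.08567762817120302} 0.0539
```

View pics/top0.png

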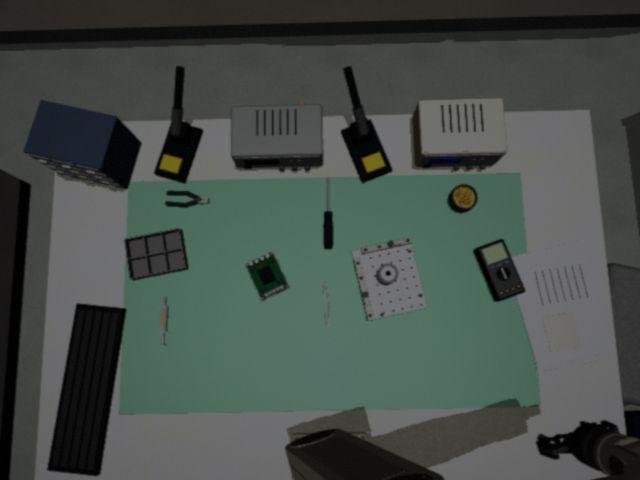

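```bash
python3 - <<'E'
from h import *
im=cv2.imread("pics/top0.png");d=np.load("top0.npy");P=cloud("top",d)
def rect(n,x0,x1,y0,y1,z0,z1):
    m=(d>0)&(P[...,0]>x0)&(P[...,0]<x1)&(P[...,1]>y0)&(P[...,1]<y1)&(P[...,2]>z0)&(P[...,2]<z1)
    q=P[m];
    if len(q)<5: print(n,len(q));return
    print(n,len(q),cv2.minAreaRect(q[:,:2].astype(np.float32)*1000),q.mean(0).round(4),np.percentile(q[:,2],[5,50,95]).round(4))
rect("plate",.36,.62,-.28,-.05,.006,.018)
rect("rails",.36,.62,-.28,-.05,.02,.031)
rect("reel",.44,.54,-.21,-.12,.052,.068)
rect("board",.4,.6,.06,.26,.004,.05)
rect("heatsink",.45,.55,.1,.21,.035,.055)
rect("bench",.3,.4,-.1,.2,-.02,.02)
E
```

```text
plate 3405 ((490.19384765625, -165.11212158203125), (258.5664367675781, 228.93453979492188), 0.41937652230262756) [ 0.476  -0.1751  0.0125] [0.0071 0.0127 0.0168]
rails 565 ((482.2544250488281, -167.64202880859375), (190.63906860351562, 159.74423217773438), 10.968249320983887) [ 0.5043 -0.1273  0.0268] [0.0209 0.0274 0.0306]
reel 318 ((490.80267333984375, -160.99363708496094), (51.18498611450195, 48.74679946899414), 89.0540771484375) [ 0.4915 -0.1608  0.0593] [0.0551 0.0594 0.0638]
board 2141 ((499.49609375, 159.80975341796875), (199.21067810058594, 198.93572998046875), 89.9224853515625) [0.4973 0.1569 0.0121] [0.0042 0.0091 0.0351]
heatsink 116 ((508.5416259765625, 158.59249877929688), (63.739017486572266, 33.58125305175781), 24.20796012878418) [0.4976 0.1538 0.045 ] [0.0384 0.0452 0.0504]
bench 4400 ((350.02606201171875, 49.98370361328125), (299.8506774902344, 99.87619018554688), 89.98739624023438) [0.3497 0.05   0.0018] [-0.0029  0.0018  0.0068]
```

The top picture shows the fixture at (388,278) with the reel at (387,272) and the board at (267,275), its long axis about 24° from world x. The tweezers are at (327,303), the multimeter at (500,270). The bench around pixel (445,330) is free for the reel. The networks agree with the depth rectangles, so I'm moving above the reel.

```bash
python3 -m jog '[0.449,0.401,-0.1,0,0,0.358,0.449,0.401,-0.1,0,0,0.358,0.449,0.401,-0.1,0,0,0.358,0.449,0.401,-0.1,0,0,0.358,0.449,0.401,-0.1,0,0,0.358,0.449,0.401,-0.1,0,0,0.358,0.449,0.401,-0.1,0,0,0.358,0.449,0.401,-0.1,0,0,0.358,0.449,0.401,-0.1,0,0,0.358,0.449,0.401,-0.1,0,0,0.358]' 1; python3 -c "
from h import *
o=bot.get_obs();print(o['joint_pos'],o['tool_rot'])"
```

```text
clock: 1.98
eef_pos: [0.4402, -0.2067, 0.2355]
tool_rot: [0.881, 0.472, 0.0, 0.0]
ft_force: [1.0, 0.0, -0.1]
grip_width: 0.0854
grasp_force: 0.0
[-4.39037682e-01  2.55187893e-01 -1.58950266e-01  1.15592803e+00
 -1.54566826e-04  1.71862644e+00] [8.81406676e-01 4.72358056e-01 1.55958555e-04 3.39004875e-04]
```

```bash
python3 -m jog '[0.0635,0.057,-0.09,0,0,0,0.0635,0.057,-0.1,0,0,0,0.0635,0.057,-0.106,0,0,0,0.0635,0.057,-0.106,0,0,0,0.0635,0.057,-0.13,0,0,0,0.0635,0.057,-0.15,0,0,0,0.0635,0.057,-0.165,0,0,0,0.0635,0.057,-0.177,0,0,0,0.0635,0.057,-0.177,0,0,0,0.0635,0.057,-0.177,0,0,0]' 1 && python3 -m jog '[0,0,0,0,0,0,0,0,0,0,0,0,0,0,0,0,0,0,0,0,0,0,0,0,0,0,0,0,0,0,0,0,0,0,0,0,0,0,0,0,0,0,0,0,0,0,0,0]' -1
```

```text
clock: 2.82
eef_pos: [0.4895, -0.1633, 0.0945]
tool_rot: [0.882, 0.472, -0.0, 0.0]
ft_force: [0.7, -0.7, 0.7]
grip_width: 0.0854
grasp_force: 0.0
clock: 3.48
eef_pos: [0.4905, -0.1631, 0.0954]
tool_rot: [0.881, 0.472, 0.001, 0.001]
ft_force: [-0.9, -0.3, 6.5]
grip_width: 0.0508
grasp_force: 62.4
```

```bash
python3 -m jog '[0,0,0.03,0,0,0,0,0,0.07,0,0,0,0,0,0.1,0,0,0,-0.04,-0.06,0.1,0,0,0,-0.08,-0.12,0.1,0,0,0,-0.11,-0.175,0.1,0,0,0,-0.1375,-0.221,0.08,0,0,0,-0.1375,-0.221,0.06,0,0,0,-0.1375,-0.221,0.03,0,0,0,-0.1375,-0.221,0.01,0,0,0]' && python3 -m jog '[0,0,-0.01,0,0,0,0,0,-0.016,0,0,0,0,0,-0.021,0,0,0,0,0,-0.0245,0,0,0,0,0,-0.0245,0,0,0,0,0,-0.0245,0,0,0]'
```

```text
clock: 4.32
eef_pos: [0.3771, -0.3413, 0.1]
tool_rot: [0.883, 0.47, -0.001, -0.001]
ft_force: [-0.5, 0.4, -2.4]
grip_width: 0.0507
grasp_force: 63.0
clock: 4.82
eef_pos: [0.3808, -0.3397, 0.0835]
tool_rot: [0.881, 0.473, 0.0, 0.001]
ft_force: [-0.4, -0.1, -1.7]
grip_width: 0.0506
grasp_force: 63.1
```

```bash
python3 -m jog '[0,0,-0.001,0,0,0,0,0,-0.001,0,0,0,0,0,-0.002,0,0,0,0,0,-0.002,0,0,0,0,0,-0.002,0,0,0]'
```

```text
clock: 5.23
eef_pos: [0.3807, -0.3397, 0.0834]
tool_rot: [0.881, 0.473, 0.001, 0.001]
ft_force: [-1.7, 3.1, 12.1]
grip_width: 0.0507
grasp_force: 64.5
```

```bash
python3 -m jog '[0,0,0.001,0,0,0,0,0,0.001,0,0,0,0,0,0.001,0,0,0,0,0,0.001,0,0,0,0,0,0.001,0,0,0,0,0,0.001,0,0,0]' 1 && python3 -m jog '[0,0,0.02,0,0,0,0,0,0.05,0,0,0,0,0,0.09,0,0,0,0,0,0.13,0,0,0,0,0,0.16,0,0,0]' && python3 - <<'E'
from h import *
im,d=bot.camera("top");cv2.imwrite("pics/top1.png",im[...,::-1])
P=cloud("top",d);m=(abs(P[...,0]-.38)<.05)&(abs(P[...,1]+.34)<.05)&(P[...,2]>.036)&(P[...,2]<.06)
print(P[m].mean(0) if m.any() else 0,m.sum())
for c in("top","scene"):
    im,d=bot.camera(c)
    print([(w(c,r["at"]).round(3).tolist(),round(r["confidence"],2)) for r in bot.tip_of("reel_mid",c)[:2]])
cv2.imwrite("pics/scene1.png",im[...,::-1])
E
```

```text
clock: 5.73
eef_pos: [0.3796, -0.3395, 0.0814]
tool_rot: [0.881, 0.472, -0.0, -0.0]
ft_force: [0.7, 0.5, -0.2]
grip_width: 0.0856
grasp_force: 0.0
clock: 6.15
eef_pos: [0.38, -0.3399, 0.2119]
tool_rot: [0.881, 0.472, 0.0, 0.001]
ft_force: [-0.8, -0.2, 0.8]
grip_width: 0.0854
grasp_force: 0.0
[ 0.38144565 -0.33688664  0.04702622] 324
[([0.38, -0.338, 0.025], 0.76)]
[([0.385, -0.333, 0.021], 0.6)]
```

View pics/scene1.png

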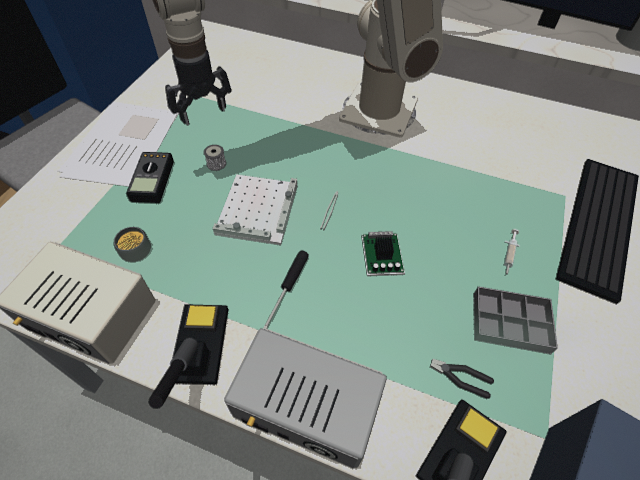

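The scene picture shows the reel upright at (214,157), the fixture plate clear at (256,208), the board at (383,252), and everything else undisturbed. Next I'm measuring the fixture and the board more closely.

```bash
cat > meas.py <<'E'
from h import *
Q=[]
for _ in range(4): Q.append(cloud("top",bot.camera("top")[1]))
P=np.mean(Q,0)
def rect(n,cx,cy,r,z0,z1):
    m=(np.hypot(P[...,0]-cx,P[...,1]-cy)<r)&(P[...,2]>z0)&(P[...,2]<z1)
    k=cv2.morphologyEx(m.astype(np.uint8),cv2.MORPH_OPEN,np.ones((3,3)))>0
    if k.sum()<5:print(n,"none");return
    q=P[k];(c,s,a)=cv2.minAreaRect(q[:,:2].astype(np.float32)*1000)
    print(n,k.sum(),np.round(c,1),np.round(s,1),round(a,2),"med z",np.median(q[:,2]).round(4))
E
python3 - <<'E'
from meas import *
rect("fixture",.482,-.167,.14,.007,.06)
rect("rails",.482,-.167,.14,.0205,.031)
rect("board",.498,.157,.08,.0055,.06)
rect("sink",.498,.157,.03,.036,.06)
rect("bench",.4,.15,.05,-.02,.02)
E
```

```text
fixture 4309 [ 482.3 -168.1] [189.9 160.2] 11.27 med z 0.0134
rails 493 [ 504.1 -125.6] [111.2 243. ] 61.05 med z 0.0279
board 1254 [497.7 154.5] [110.3  85.1] 24.29 med z 0.0119
sink none
bench 1087 [399.1 150.1] [95.9 94.4] 89.73 med z 0.0018
```

```bash
python3 -m jog '[0.05,0.2,0,0,0,-0.05,0.1475,0.62,-0.04,0,0,-0.28,0.1475,0.62,-0.04,0,0,-0.28,0.1475,0.62,-0.04,0,0,-0.28,0.1475,0.62,-0.04,0,0,-0.28,0.1475,0.62,-0.04,0,0,-0.28,0.1475,0.62,-0.04,0,0,-0.28,0.1475,0.62,-0.04,0,0,-0.28,0.1475,0.62,-0.04,0,0,-0.28,0.1475,0.62,-0.04,0,0,-0.28]'
```

```text
clock: 7.43
eef_pos: [0.471, 0.0462, 0.1846]
tool_rot: [0.978, 0.21, -0.001, -0.0]
ft_force: [1.3, -0.5, 0.9]
grip_width: 0.0853
grasp_force: 0.0
```

```bash
python3 -m jog '[0.034,0.137,0,0,0,0,0.034,0.137,-0.02,0,0,0,0.034,0.137,-0.04,0,0,0,0.034,0.137,-0.056,0,0,0,0.034,0.137,-0.056,0,0,0,0.034,0.137,-0.08,0,0,0,0.034,0.137,-0.1,0,0,0,0.034,0.137,-0.115,0,0,0,0.034,0.137,-0.12,0,0,0,0.034,0.137,-0.12,0,0,0]' && python3 -m jog '[0,0,0,0,0,0,0,0,0,0,0,0,0,0,0,0,0,0,0,0,0,0,0,0,0,0,0,0,0,0,0,0,0,0,0,0,0,0,0,0,0,0,0,0,0,0,0,0]' -1
```

```text
clock: 8.27
eef_pos: [0.4976, 0.1527, 0.0886]
tool_rot: [0.978, 0.21, -0.002, 0.0]
ft_force: [-0.5, -0.0, 0.5]
grip_width: 0.0854
grasp_force: 0.0
clock: 8.93
eef_pos: [0.4992, 0.1541, 0.0906]
tool_rot: [0.978, 0.21, 0.001, -0.0]
ft_force: [-1.0, 0.0, 5.4]
grip_width: 0.0329
grasp_force: 62.9
```

```bash
python3 -m jog '[0,0,0.02,0,0,0,0,0,0.05,0,0,0,0,0,0.08,0,0,0,0,0,0.1,0,0,0,0,0,0.1,0,0,0,0,0,0.1,0,0,0]' && python3 -m jog '[0,-0.03,0,0,0,0,0,-0.07,0,0,0,0,-0.003,-0.12,0,0,0,-0.02,-0.0055,-0.16,0,0,0,-0.05,-0.0055,-0.2,0,0,0,-0.08,-0.0055,-0.25,0,0,0,-0.115,-0.0055,-0.3,0,0,0,-0.115,-0.0055,-0.34,0,0,0,-0.115,-0.0055,-0.37,0,0,0,-0.115,-0.0055,-0.385,0,0,0,-0.115]' && python3 - <<'E'
from meas import *
for c in("scene",):
    im,d=bot.camera(c);cv2.imwrite("pics/s2.png",cv2.resize(im[140:290,150:350,::-1],(800,600)))
print(bot.get_obs()["eef_pos"])
for l in("board_grip","board"):
  for c in("top","scene"):
    print(l,c,[(w(c,r["at"]).round(4).tolist(),round(r["confidence"],2)) for r in bot.tip_of(l,c)[:2]])
E
```

```text
clock: 9.43
eef_pos: [0.4985, 0.1537, 0.1692]
tool_rot: [0.978, 0.21, 0.0, 0.0]
ft_force: [-0.1, 0.2, -4.6]
grip_width: 0.0327
grasp_force: 61.7
clock: 10.27
eef_pos: [0.4925, -0.157, 0.167]
tool_rot: [0.995, 0.095, -0.002, -0.0]
ft_force: [0.3, 0.4, -4.8]
grip_width: 0.0331
grasp_force: 61.7
[ 0.49335246 -0.15307435  0.16817473]
board_grip top [([0.4938, -0.1536, 0.1097], 0.76)]
board_grip scene [([0.4974, -0.1546, 0.1037], 0.93)]
board top [([0.4925, -0.1523, 0.0793], 0.64), ([0.6649, -0.016, -0.0019], 0.27)]
board scene [([0.4928, -0.1549, 0.0775], 0.83)]
```

View pics/s2.png

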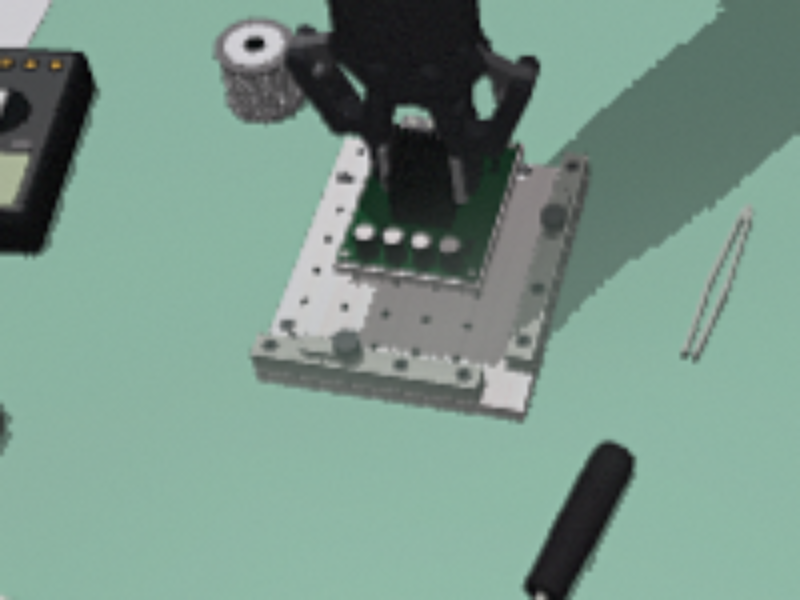

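The crop shows the board held flat at about (430,215), parallel to the rails, with both rails clear of it. I'm lowering it now.

```bash
python3 -m jog '[0,0,-0.02,0,0,0,0,0,-0.045,0,0,0,0,0,-0.06,0,0,0,0,0,-0.07,0,0,0,0,0,-0.075,0,0,0,0,0,-0.079,0,0,0,0,0,-0.079,0,0,0,0,0,-0.079,0,0,0]' && python3 -m jog '[0,0,-0.001,0,0,0,0,0,-0.0015,0,0,0,0,0,-0.002,0,0,0,0,0,-0.002,0,0,0,0,0,-0.002,0,0,0]'
```

```text
clock: 11.38
eef_pos: [0.4947, -0.1542, 0.1069]
tool_rot: [0.995, 0.097, 0.001, 0.0]
ft_force: [-0.4, -0.2, -5.0]
grip_width: 0.0329
grasp_force: 61.7
clock: 11.8
eef_pos: [0.4942, -0.1543, 0.1048]
tool_rot: [0.995, 0.097, 0.0, 0.0]
ft_force: [-0.3, 0.1, -4.1]
grip_width: 0.0326
grasp_force: 61.7
```

```bash
python3 -m jog '[0,0,-0.001,0,0,0,0,0,-0.0015,0,0,0,0,0,-0.0015,0,0,0,0,0,-0.0015,0,0,0]' &&  python3 -m jog '[0,0,-0.001,0,0,0,0,0,-0.001,0,0,0,0,0,-0.001,0,0,0,0,0,-0.001,0,0,0]'
```

```text
clock: 12.13
eef_pos: [0.4941, -0.1542, 0.1034]
tool_rot: [0.995, 0.097, -0.0, -0.0]
ft_force: [0.1, 0.2, -4.8]
grip_width: 0.0329
grasp_force: 61.7
clock: 12.47
eef_pos: [0.4942, -0.1542, 0.1027]
tool_rot: [0.995, 0.097, -0.0, -0.0]
ft_force: [-0.3, -0.5, -5.2]
grip_width: 0.0328
grasp_force: 61.9
```

```bash
python3 -m jog '[0,0,-0.001,0,0,0,0,0,-0.001,0,0,0,0,0,-0.001,0,0,0]' &&  python3 -m jog '[0,0,-0.001,0,0,0,0,0,-0.001,0,0,0,0,0,-0.001,0,0,0]'
```

```text
clock: 12.72
eef_pos: [0.4944, -0.1543, 0.1026]
tool_rot: [0.995, 0.097, 0.0, 0.0]
ft_force: [-2.3, 0.7, 3.2]
grip_width: 0.0333
grasp_force: 62.7
clock: 12.97
eef_pos: [0.4945, -0.1543, 0.1026]
tool_rot: [0.995, 0.097, 0.001, 0.0]
ft_force: [-3.3, 0.9, 8.6]
grip_width: 0.033
grasp_force: 63.5
```

```bash
python3 -m jog '[0.0014,0.002,0.0006,0,0,0,0.0028,0.004,0.0006,0,0,0,0.0042,0.006,0.0006,0,0,0,0.0056,0.008,0.0006,0,0,0,0.0069,0.0103,0.0006,0,0,0,0.0069,0.0103,0.0006,0,0,0,0.0069,0.0103,0.0006,0,0,0]'; cat > st.py <<'E'
from h import *
o=bot.get_obs();a=np.radians(11.1);R=np.array([[np.cos(a),np.sin(a)],[-np.sin(a),np.cos(a)]])
print("fix xy mm",(R@(o["eef_pos"][:2]-[.4823,-.168])*1000).round(2),"F fix",(R@o["ft_force"][:2]).round(1),o["ft_force"][2].round(1),"T",o["ft_torque"].round(2),"yaw",np.degrees(2*np.arctan2(o["tool_rot"][1],o["tool_rot"][0])).round(2),"z",o["eef_pos"][2].round(4))
E
python3 st.py
```

```text
clock: 13.55
eef_pos: [0.5009, -0.1464, 0.1026]
tool_rot: [0.995, 0.097, 0.001, 0.001]
ft_force: [-1.0, -1.8, 5.2]
grip_width: 0.033
grasp_force: 63.1
fix xy mm [22.46 17.64] F fix [-1.3 -1.6] 5.2 T [0.04 0.29 0.03] yaw 11.1 z 0.1026
```

```bash
python3 -m jog '[-0.0001,0.0006,0,0,0,0,-0.0002,0.0012,0,0,0,0,-0.0004,0.0018,0,0,0,0,-0.0005,0.0024,0,0,0,0,-0.0006,0.003,0,0,0,0,-0.0007,0.0036,0,0,0,0,-0.0007,0.0036,0,0,0,0]'; python3 st.py;python3 -m jog '[-0.0001,0.0006,0,0,0,0,-0.0002,0.0012,0,0,0,0,-0.0002,0.0012,0,0,0,0,-0.0002,0.0012,0,0,0,0]'; python3 st.py
```

```text
clock: 14.13
eef_pos: [0.5007, -0.1437, 0.1026]
tool_rot: [0.995, 0.097, 0.002, 0.001]
ft_force: [0.1, -2.2, 5.6]
grip_width: 0.0329
grasp_force: 63.1
fix xy mm [22.73 20.25] F fix [-0.4 -2.2] 5.6 T [-0.22  0.12 -0.05] yaw 11.09 z 0.1026
clock: 14.47
eef_pos: [0.5005, -0.1428, 0.1026]
tool_rot: [0.995, 0.097, 0.002, 0.001]
ft_force: [-0.4, -2.6, 4.9]
grip_width: 0.0329
grasp_force: 63.1
fix xy mm [22.76 21.24] F fix [-0.9 -2.5] 4.9 T [-0.22  0.04  0.01] yaw 11.09 z 0.1026
```

```bash
for i in 1 2; do python3 -m jog '[-0.0001,0.0006,0,0,0,0,-0.0002,0.0012,0,0,0,0,-0.0002,0.0012,0,0,0,0,-0.0002,0.0012,0,0,0,0]'|tail -0; python3 st.py; done
```

```text
fix xy mm [22.81 22.21] F fix [-0.1 -3.4] 4.8 T [-0.24  0.11  0.04] yaw 11.09 z 0.1026
fix xy mm [22.85 23.12] F fix [-1.  -3.1] 5.2 T [-0.28  0.05  0.01] yaw 11.09 z 0.1026Exception ignored on flushing sys.stdout:
BrokenPipeError: [Errno 32] Broken pipe
Exception ignored on flushing sys.stdout:
BrokenPipeError: [Errno 32] Broken pipe
```

```bash
python3 -m jog '[-0.0001,0.0006,0,0,0,0,-0.0002,0.0012,0,0,0,0,-0.0002,0.0012,0,0,0,0,-0.0002,0.0012,0,0,0,0]' >/dev/null; python3 st.py;  python3 -m jog '[-0.0001,0.0006,0,0,0,0,-0.0002,0.0012,0,0,0,0,-0.0002,0.0012,0,0,0,0,-0.0002,0.0012,0,0,0,0]' >/dev/null; python3 st.py
```

```text
fix xy mm [22.89 23.37] F fix [ 0.6 -5.3] 5.3 T [-0.93 -0.    0.21] yaw 11.09 z 0.1027
fix xy mm [22.91 23.58] F fix [-0.7 -7.5] 5.0 T [-1.4  -0.04  0.31] yaw 11.07 z 0.1028
```

```bash
python3 -m jog '[0.0006,0.0001,0,0,0,0,0.0012,0.0002,0,0,0,0,0.0012,0.0002,0,0,0,0,0.0012,0.0002,0,0,0,0]' >/dev/null; python3 st.py;  python3 -m jog '[0.0006,0.0001,0,0,0,0,0.0012,0.0002,0,0,0,0,0.0012,0.0002,0,0,0,0,0.0012,0.0002,0,0,0,0]' >/dev/null; python3 st.py;  python3 -m jog '[0.0006,0.0001,0,0,0,0,0.0012,0.0002,0,0,0,0,0.0012,0.0002,0,0,0,0,0.0012,0.0002,0,0,0,0]' >/dev/null; python3 st.py
```

```text
fix xy mm [23.02 23.57] F fix [-3.7 -8.1] 6.7 T [-1.45  0.34  0.36] yaw 11.06 z 0.1028
fix xy mm [23.35 23.63] F fix [-5.2 -8.1] 7.7 T [-1.5   0.62  0.53] yaw 11.07 z 0.1028
fix xy mm [24.02 23.63] F fix [-5.6 -8.2] 9.1 T [-1.47  0.82  0.5 ] yaw 11.07 z 0.1027
```

```bash
python3 -m jog '[0.0006,0.0001,0,0,0,0,0.0012,0.0002,0,0,0,0,0.0012,0.0002,0,0,0,0,0.0012,0.0002,0,0,0,0]' >/dev/null; python3 st.py;  python3 -m jog '[0.0006,0.0001,0,0,0,0,0.0012,0.0002,0,0,0,0,0.0012,0.0002,0,0,0,0,0.0012,0.0002,0,0,0,0]' >/dev/null; python3 st.py
```

```text
fix xy mm [24.95 23.65] F fix [-5.6 -7.6] 9.1 T [-1.49  0.79  0.51] yaw 11.07 z 0.1027
fix xy mm [25.1  23.63] F fix [-7.8 -8.2] 10.7 T [-1.57  1.15  0.6 ] yaw 11.06 z 0.1027
```

```bash
python3 -m jog '[0.0006,0.0007,0,0,0,0,0.0012,0.0014,0,0,0,0,0.002,0.0024,0,0,0,0,0.003,0.003,0,0,0,0,0.003,0.003,0,0,0,0,0.003,0.003,0,0,0,0]' >/dev/null; python3 st.py; python3 - <<'E'
from h import *
for c in("top","scene"):
    im,d=bot.camera(c)
    if c=="scene":cv2.imwrite("pics/s3.png",cv2.resize(im[160:260,190:320,::-1],(780,600),interpolation=cv2.INTER_CUBIC))
    for l in("board_grip","reel_mid"):
        print(l,c,[(w(c,r["at"]).round(4).tolist(),round(r["confidence"],2)) for r in bot.tip_of(l,c)[:2]])
E
```

```text
fix xy mm [25.51 24.  ] F fix [-16.6 -14.3] 15.4 T [-2.79  2.31  0.79] yaw 10.98 z 0.1029
board_grip top [([0.5036, -0.138, 0.0445], 0.72)]
reel_mid top [([0.4512, -0.1021, 0.0139], 0.7), ([0.3825, -0.3381, 0.0234], 0.62)]
board_grip scene [([0.5073, -0.1417, 0.0424], 0.9), ([0.4057, 0.4278, -0.0034], 0.16)]
reel_mid scene [([0.3844, -0.3315, 0.0186], 0.64), ([0.4023, 0.4257, -0.0025], 0.38)]
```

View pics/s3.png

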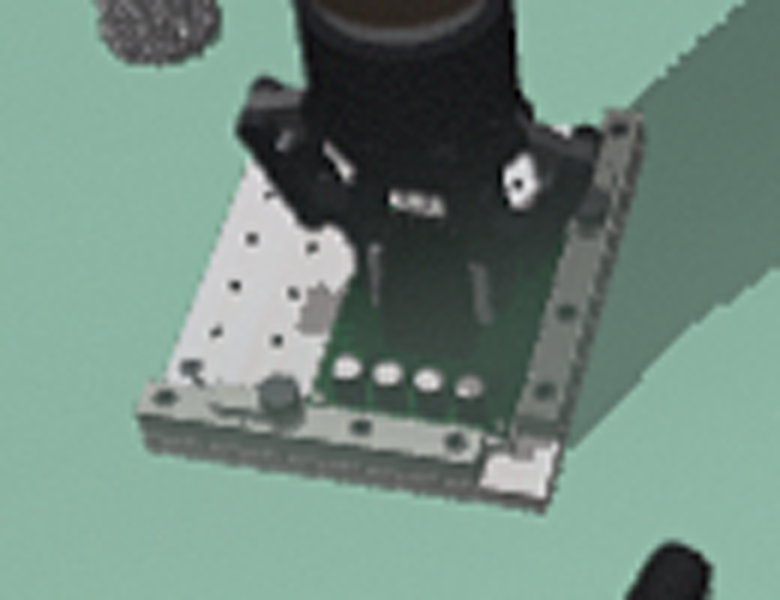

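The crop shows the board at (430,330) tucked into the corner with no visible gap at either rail, and the reel is still standing. One settling hold, then I hand in.

```bash
python3 -m jog '[0.0004,0.0004,0,0,0,0,0.0004,0.0004,0,0,0,0,0.0004,0.0004,0,0,0,0,0.0004,0.0004,0,0,0,0,0.0004,0.0004,0,0,0,0,0.0004,0.0004,0,0,0,0]'; python3 st.py; python3 -c "
from workcell import bot
print(bot.job_done())"
```

```text
clock: 18.77
eef_pos: [0.5027, -0.1395, 0.1029]
tool_rot: [0.995, 0.096, -0.004, 0.006]
ft_force: [-13.6, -17.8, 17.3]
grip_width: 0.033
grasp_force: 64.8
fix xy mm [25.54 24.08] F fix [-16.7 -14.9] 17.3 T [-2.94  2.42  0.87] yaw 10.97 z 0.1029
the job is handed in; nothing more can be done
None
```

The job is handed in, but no verdict came back. The reel stands upright on the bench, and the board is held flat in the fixture corner, pressed with about 15 N towards each stop rail (wrist reading, so part of it is friction).

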